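# Pack two storage boxes into the carton with the bottles

## Task

Pack the two upright white storage boxes, the wide one and the narrow one, into the empty part of the shallow cardboard carton, beside the bottles already packed there, so that both stand upright on its bottom at once. Leave the flat white box where it lies on the bench.

Things in the scene. Friction and masses are not known exactly. Their poses are not given: they have to be found in the camera images.
- carton: Fixed open cardboard carton, 148 x 88 x 22 mm (x, y, z), walls and floor 4 mm. Origin: centre of underside; x along its long side, z up. Two 78 mm high bottles in foam fill its +x end behind a partition as high as the walls. Empty part: x -70 to +26, y -40 to +40 mm. Both boxes fit there side by side along x, 56 mm sides along y, 24 mm to spare in all; one in the middle blocks the other.
- wide_box_center (a point): White plastic lidded box, standing upright, 44 x 56 x 80 mm (x, y, z), dark seam round it 58 mm up, grey panel on the lid; about 0.12 kg, loose. The point is its centre, 40 mm above its underside; z up. Its sides are flat; grip it across the 56 mm (y), at or above the centre, so that the fingers stay above the carton's walls; it is the thicker of the two upright boxes.
- narrow_box_center (a point): White plastic lidded box, standing upright, 28 x 56 x 80 mm (x, y, z), dark seam round it 58 mm up, grey panel on the lid; about 0.12 kg, loose. The point is its centre, 40 mm above its underside; z up. Its sides are flat; grip it across the 56 mm (y), at or above the centre, so that the fingers stay above the carton's walls; it is the thinner of the two upright boxes.
- flat_box_center (a point): Low flat white box of the same make, 100 x 74 x 24 mm (x, y, z), loose, lying on the bench; a bystander that stays there. The point is its centre, 12 mm above the bench.
Not all that is in view belongs to the job. What is shaped like the part that bears wide_box_center but blue is not meant.

How it is judged:
By the outcome, as a careful person would: the job done as asked, in the order asked, and still so for the second after the job is handed in, with the robot touching nothing.
It also fails if it takes over 53 s, if anything falls off the work surface, if the arm or the gripper's body presses on something with over 40 N, if the wrist force passes 120 N, or if a joint passes its speed limit or range.

## Robot

A 7-joint arm with a two-finger parallel gripper is mounted at the origin on a cart in front of the work surface, level with it; the furniture and walls round the work are solid. World frame = base frame: x ahead of the robot, y to its left, z up, the work surface at z = 0. Lengths are in m, angles in rad, forces in N, time in s.
With the tool pointing down it reaches from about 0.4 to 0.85 m from the base axis. Payload 10.4 kg.
Tool frame: the origin (TCP) lies midway between the tips of the shut fingers; the grasp point (between the pads) lies bot.hold_point_z behind it (bot.hold_point_z is the distance from the TCP to the grasp point, in m); z points along the fingers, y is the direction in which the jaws open and shut (so a half turn about z gives the same grasp; the last joint's range is limited). The gripper opens to 85 mm and grips with 20 to 120 N. Pads are 22 mm wide; open, the fingers measure 114 mm over their backs; the gripper's body (76 mm by 85 mm) begins 54 mm behind the grasp point. The pads swing forward as they close: fully open they stand 13 mm farther back than shut.
Start: joints at [1.271, 0.332, -0.065, 1.46, 0.022, 1.35, -0.088], TCP at [0.171, -0.601, 0.231] pointing down, gripper open.
Joint ranges: [-2.6, 2.6], [-0.5, 2.12], [-1.47, 1.34], [0.16, 2.42], [-1.27, 4.41], [0.06, 2.06], [-2.6, 2.6]. Speed limits (rad/s): [2.22, 2.22, 2.79, 2.79, 3.14, 3.14, 3.14].

## Interface

Orientations are given as a unit quaternion [w, x, y, z].
In Python, from station import bot gives the robot as it stands. The module is installed in compiled form; this text tells all that it offers.
- The arm moves only by the tool drive_tool, never from a script. Its argument "targets" is a list of rows, each a list of 4 numbers: the shift along the tool's x, y, z in cm, then the turn about the tool's z in degrees. In form: [[tx, ty, tz, roll], ...]. A call has 1 to 12 rows; each row shifts and turns the commanded pose from where the row before left it, along the tool's axes as they then stand; what a row does not reach is not made up. A row lasts 1/8 s, in which the tool goes at most 62.5 mm and 10.7 degrees, less where a joint would pass 70% of its speed; a pose out of reach is approached as far as the arm can. A call with a gripper value outside its range is refused whole. "gripper" is the gripper's target within -1 to 1 (fully open at 1, half-way at 0, shut at -1), set as the call begins (left out, the last holds). The fingers move at their own pace and stop on an object; "squeeze" is the grip in N (left out, the last holds). Time passes only in rows, so rows that do not move let the fingers close. It gives the time, the measured TCP pose, the force and the opening at its end, in the units of the state.
- bot.read_state(): the state, without advancing time (a new reading comes with each control period).
- bot.camera(name): name is "side" or "top" or "wrist"; returns the picture (480x640x3 uint8, blue, green, red); there is no depth.
- bot.camera_params(name): a dict with "fov_y" (degrees; the focal length in pixels is half the picture's height over the tangent of half this angle, whatever the lens; pixels are square), "cx", "cy" (the principal point, pixels), "R" (3x3) and "t" (3): a world point X has camera coordinates R X + t. Camera axes: x right, y down, z forward; pixel columns grow to the right and rows downward; lengths in m; the calibration is good to about 2 mm. A picture is of the moment at which its call begins: read the wrist's pose just before it. camera_params takes no time and is no camera call; for the wrist camera it gives the pose at the moment of the call.
- bot.finish_job(): hands the job in, once; it reports no verdict.
The state is a dict: "clock": time; "joints": joint angles; "qd": joint speeds; "joint_torque": joint torques, N m; "tool_pos": TCP position; "ee_rot": TCP orientation; "wrist_force": force on the tool from outside, world axes, zero at the start; "moment": the same for the moment, N m; "gripper_width": opening from 0.0 (shut) to 1.0 (fully open).
Only numpy, scipy, OpenCV 4.12 (cv2) and the standard library are available. Lean on these libraries where they do the work, as an engineer would, in place of code of your own. Each camera call takes 0.05 s, during which the arm holds its last target.

## Working session

There is one attempt and no reset: what is moved stays moved. The work goes in short steps, Python scripts to look and compute and a tool call to move; the robot and the scene stay as the last step left them, time stands still between calls to the robot, and variables do not carry over. Pictures are saved under pics/ and viewed, and the job is handed in when it is done.

Besides the shell and the picture viewer there is one more tool, called after "Call:" as name([rows], argument=value, ...), one row to a line, values as JSON. drive_tool: Moves the arm, as the interface text tells. Its arguments: {"type":"object","properties":{"targets":{"type":"array"},"gripper":{"type":"number"},"squeeze":{"type":"number"}},"required":["targets"]}

```bash
ls; mkdir -p pics
python3 - <<'E'
from station import bot
import cv2
s=bot.read_state();print({k:s[k] for k in("clock","tool_pos","ee_rot","gripper_width","wrist_force")},bot.hold_point_z)
for n in("side","top","wrist"):
    p=bot.camera_params(n);print(n,p)
    cv2.imwrite(f"pics/{n}0.png",bot.camera(n))
E
```

```text
pics
{'clock': 0.0, 'tool_pos': array([ 0.17070509, -0.60084412,  0.2304943 ]), 'ee_rot': array([-7.21321373e-04,  9.90436039e-01,  1.37970716e-01, -1.17709796e-04]), 'gripper_width': 1.000006174081649, 'wrist_force': array([ 0.12884084, -0.16266437,  0.2071357 ])} 0.0187
side {'fov_y': 57.51791100673033, 'cx': 318.73941796130504, 'cy': 236.80044695387534, 'R': array([[ 0.99651937, -0.08333632,  0.00204841],
       [-0.05277442, -0.64970647, -0.75835109],
       [ 0.06452906,  0.75560345, -0.65184311]]), 't': array([-0.48081868, -0.03254961,  1.07454587])}
top {'fov_y': 44.71620146938655, 'cx': 321.05995768517136, 'cy': 238.51458849656225, 'R': array([[ 3.99927965e-03, -9.99766230e-01, -2.12483108e-02],
       [-9.88072703e-01, -6.79782918e-04, -1.53986596e-01],
       [ 1.53936154e-01,  2.16107113e-02, -9.87844440e-01]]), 't': array([-0.14608337,  0.45828293,  1.15484662])}
wrist {'fov_y': 64.61002045786084, 'cx': 319.48333486127973, 'cy': 234.00579833425348, 'R': array([[ 0.27340557, -0.96189809, -0.00120702],
       [-0.91640337, -0.2608553 ,  0.30357763],
       [-0.2923256 , -0.0818937 , -0.95280594]]), 't': array([-0.62425927, -0.04071481,  0.38023362])}
```

View pics/top0.png

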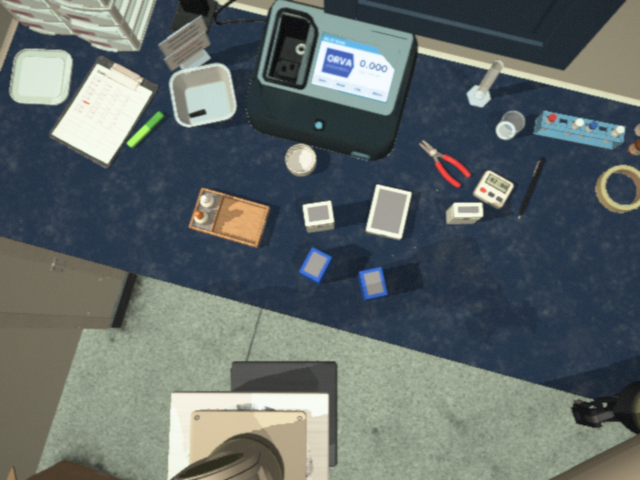

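View pics/side0.png

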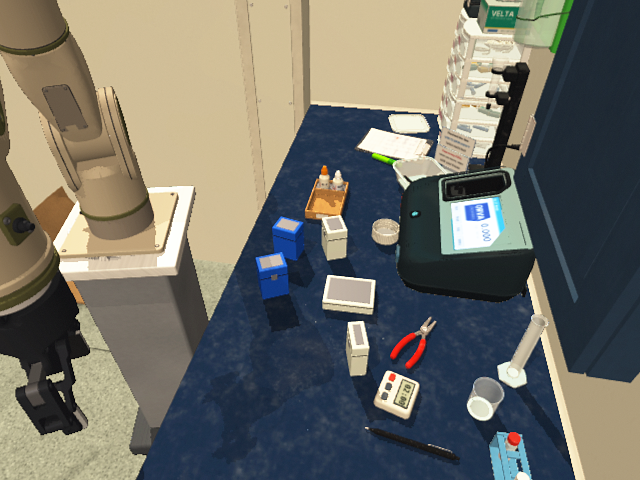

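View pics/wrist0.png

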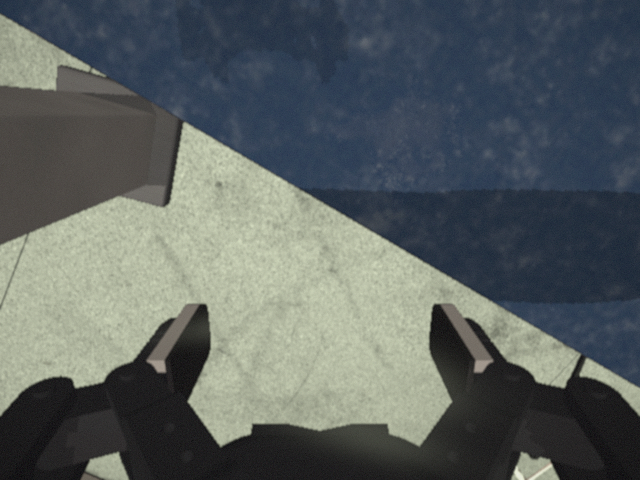

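Candidates in the top view: the upright white boxes are at (319,216), which is thicker, and (465,212), which is thinner. The low white box is at (389,211). The blue upright ones at (315,265) and (372,283) are not meant. The carton is at (229,217), with bottles at its left end. I'll confirm this in crops.

Run:
```python
import cv2,numpy as np
t=cv2.imread("pics/top0.png");s=cv2.imread("pics/side0.png")
a=cv2.resize(t[170:310,180:500],(800,350),interpolation=cv2.INTER_CUBIC)
b=cv2.resize(s[160:390,250:390],None,fx=2.5,fy=2.5,interpolation=cv2.INTER_CUBIC)
cv2.imwrite("pics/c1.png",a);cv2.imwrite("pics/c2.png",b)
```

```text
(no output)
```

View pics/c1.png

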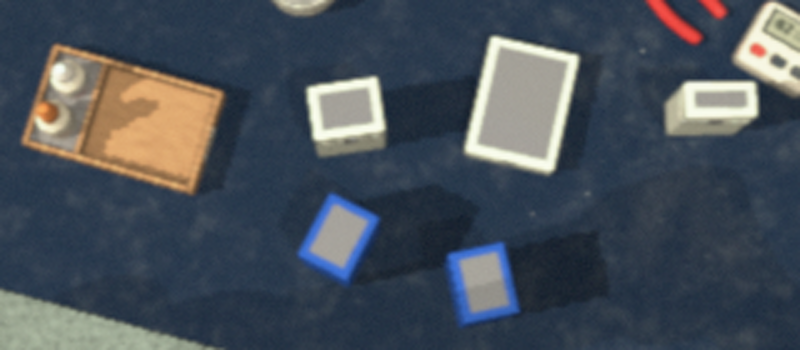

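View pics/c2.png

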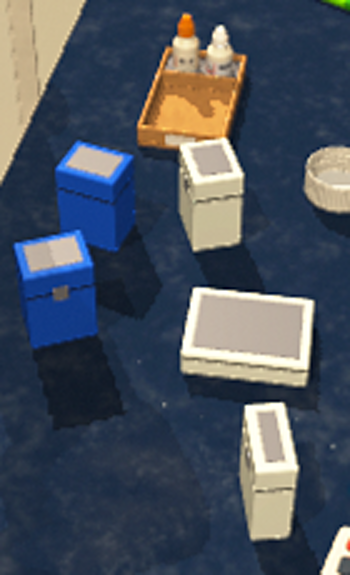

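The crops confirm it: thick white upright box at (319,216), thin one at (465,212), with the rest as listed. Next I'll triangulate the panels and the carton rim.

```bash
cat > h.py <<'E'
import cv2,numpy as np
from station import bot
def K(p):
    f=240/np.tan(np.radians(p["fov_y"])/2);return np.array([[f,0,p["cx"]],[0,f,p["cy"]],[0,0,1]])
def ray(p,uv):
    R=np.array(p["R"]);t=np.array(p["t"]);d=R.T@np.linalg.inv(K(p))@np.array([uv[0],uv[1],1.]);return -R.T@t,d
def onplane(p,uv,z):
    c,d=ray(p,uv);return c+d*(z-c[2])/d[2]
def tri(p1,u1,p2,u2):
    P=[K(p)@np.c_[np.array(p["R"]),np.array(p["t"])] for p in(p1,p2)]
    X=cv2.triangulatePoints(P[0],P[1],np.array(u1,float).reshape(2,1),np.array(u2,float).reshape(2,1))[:,0];X=X[:3]/X[3]
    c,d=ray(p2,u2);c1,d1=ray(p1,u1);n=np.cross(d,d1);gap=abs((c-c1)@n/np.linalg.norm(n))
    return X,gap
def proj(p,X):
    q=K(p)@(np.array(p["R"])@np.array(X)+p["t"]);return q[:2]/q[2]
E
python3 - <<'E'
from h import *
t=cv2.imread("pics/top0.png");s=cv2.imread("pics/side0.png")
def grey(img,win):
    x0,y0,x1,y1=win;c=img[y0:y1,x0:x1];h=cv2.cvtColor(c,cv2.COLOR_BGR2HSV)
    m=((h[...,1]<45)&(h[...,2]>110)&(h[...,2]<185)).astype(np.uint8)
    n,l,st,ce=cv2.connectedComponentsWithStats(m,connectivity=4)
    for i in np.argsort(-st[1:,4])[:2]+1:
        pts=np.argwhere(l==i)[:,::-1].astype(np.float32)+[x0,y0]
        print(win,st[i],ce[i]+[x0,y0],cv2.minAreaRect(pts.astype(np.float32)))
for w in[(300,195,340,235),(440,195,490,228),(362,180,415,242)]:grey(t,w)
print('side')
for w in[(318,212,350,262),(342,316,372,378),(320,272,380,318)]:grey(s,w)
for n,img,w in[("top",t,(180,180,280,255)),("side",s,(300,165,355,225))]:
    x0,y0,x1,y1=w;h=cv2.cvtColor(img[y0:y1,x0:x1],cv2.COLOR_BGR2HSV)
    m=((h[...,0]>5)&(h[...,0]<22)&(h[...,1]>90)&(h[...,2]>60)).astype(np.uint8)
    cn=max(cv2.findContours(m,0,1)[0],key=cv2.contourArea);r=cv2.minAreaRect(cn);print(n,r[0]+np.array([x0,y0]),r,cv2.boxPoints(r)+[x0,y0])
    print(cv2.approxPolyDP(cv2.convexHull(cn),3,True)[:,0]+[x0,y0])
cv2.imwrite("pics/c3.png",cv2.resize(s[160:260,290:370],None,fx=6,fy=6,interpolation=cv2.INTER_CUBIC))
cv2.imwrite("pics/c4.png",cv2.resize(t[180:260,180:345],None,fx=4.8,fy=4.8,interpolation=cv2.INTER_CUBIC))
E
```

```text
(300, 195, 340, 235) [  8  11  21  15 257] [317.88715953 212.92217899] ((317.91998291015625, 212.93997192382812), (13.152186393737793, 19.374725341796875), 81.8698959350586)
(300, 195, 340, 235) [  6  27  28  10 162] [319.79012346 227.04320988] ((319.9537048339844, 227.06240844726562), (6.191680908203125, 27.29468536376953), 81.57302856445312)
(440, 195, 490, 228) [  6   9  36  20 220] [460.28636364 218.94545455] ((463.5, 213.5), (35.0, 19.0), 0.0)
(440, 195, 490, 228) [ 18  12  20   6 105] [468.02857143 209.2       ] ((467.5, 209.5), (5.0, 19.0), 90.0)
(362, 180, 415, 242) [  10    9   34   44 1065] [388.58591549 210.81502347] ((388.66015625, 210.80618286132812), (27.282957077026367, 39.05059814453125), 12.994616508483887)
(362, 180, 415, 242) [ 4 51 27  7 35] [378.82857143 234.25714286] ((378.941162109375, 234.26470947265625), (26.682449340820312, 1.4100481271743774), 12.528807640075684)
side
(318, 212, 350, 262) [28 31  1  7  7] [346. 246.] ((346.0, 246.0), (6.0, 0.0), -90.0)
(318, 212, 350, 262) [26 10  1  2  2] [344.  222.5] ((344.0, 222.5), (1.0, 0.0), -90.0)
(342, 316, 372, 37
[... 248 characters left out ...]
20, 272, 380, 318) [49 11  2  9 14] [369.64285714 287.14285714] ((369.5, 287.0), (8.0, 1.0), 90.0)
top [228.97169495 216.84905624] ((48.97169494628906, 36.849056243896484), (72.66373443603516, 43.40593719482422), 15.945395469665527) [[188.07546997 227.73584747]
 [200.         186.00000095]
 [269.86791992 205.96226501]
 [257.94338989 247.69811249]]
[[202 188]
 [269 207]
 [256 247]
 [189 226]]
side [325.97999954 199.63999939] ((25.979999542236328, 34.63999938964844), (39.1737174987793, 41.71929931640625), 8.130102157592773) [[303.63999939 217.52000046]
 [309.54000092 176.21999931]
 [348.31999969 181.75999832]
 [342.41999817 223.05999756]]
[[316 179]
 [348 182]
 [340 214]
 [321 219]
 [305 217]]
```

View pics/c3.png

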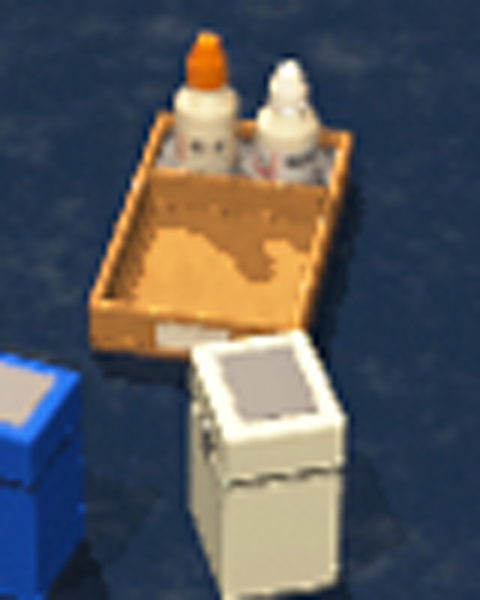

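View pics/c4.png

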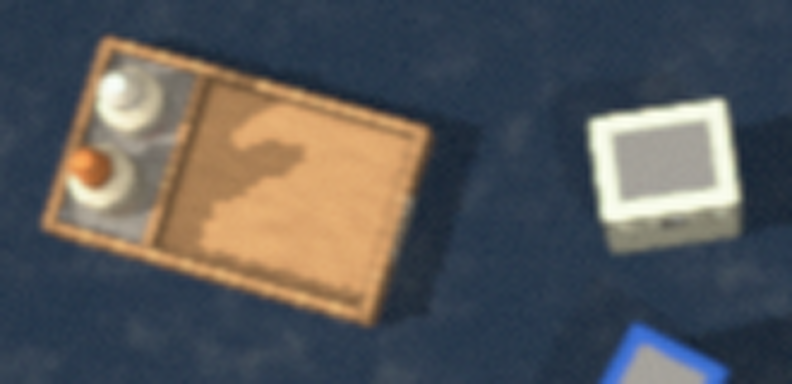

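Run:
```python
from h import *
t=cv2.imread("pics/top0.png");s=cv2.imread("pics/side0.png")
pt,ps=bot.camera_params("top"),bot.camera_params("side")
def go(name,T,S):
    X=[]
    for a,b in zip(T,S):
        x,g=tri(pt,a,ps,b);X.append(x);print(name,np.round(x,4),round(g,4))
    X=np.array(X);print(' centre',X.mean(0),'sides',[np.round(np.linalg.norm((X[i]-X[(i+1)%4])[:2]),4) for i in range(4)],'ang',[round(np.degrees(np.arctan2(*(X[(i+1)%4]-X[i])[[1,0]])),1) for i in range(4)])
c4=lambda L:[(x/4.8+180,y/4.8+180) for x,y in L]
c3=lambda L:[(x/6+290,y/6+160) for x,y in L]
go("carton",c4([(105,37),(431,128),(375,323),(42,228)]),c3([(353,133),(308,335),(91,305),(163,113)]))
go("wide",c4([(588,118),(726,98),(741,205),(604,223)]),c3([(303,332),(346,415),(222,443),(193,345)]))
cv2.imwrite("pics/c5.png",cv2.resize(s[310:385,335:380],None,fx=8,fy=8,interpolation=cv2.INTER_CUBIC))
cv2.imwrite("pics/c6.png",cv2.resize(t[195:230,435:495],None,fx=10,fy=10,interpolation=cv2.INTER_CUBIC))
```

```text
carton [0.5701 0.1061 0.0199] 0.0041
carton [ 0.5306 -0.0373  0.0185] 0.0066
carton [ 0.4441 -0.0152  0.0225] 0.0056
carton [0.4859 0.1309 0.0187] 0.0051
 centre [0.50767874 0.04610469 0.01988458] sides [np.float64(0.1488), np.float64(0.0893), np.float64(0.1519), np.float64(0.0878)] ang [np.float64(-105.4), np.float64(165.6), np.float64(74.0), np.float64(-16.4)]
wide [ 0.5207 -0.1089  0.0769] 0.002
wide [ 0.5281 -0.1659  0.0832] 0.0032
wide [ 0.484  -0.172   0.0786] 0.0023
wide [ 0.4774 -0.1158  0.0785] 0.0046
 centre [ 0.50255367 -0.14063742  0.07929933] sides [np.float64(0.0575), np.float64(0.0446), np.float64(0.0566), np.float64(0.0439)] ang [np.float64(-82.6), np.float64(-172.0), np.float64(96.8), np.float64(9.1)]
```

View pics/c5.png

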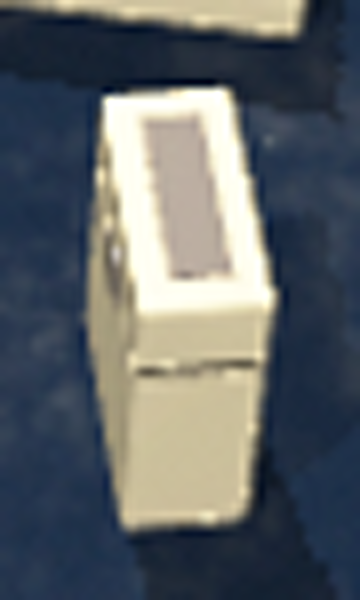

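View pics/c6.png

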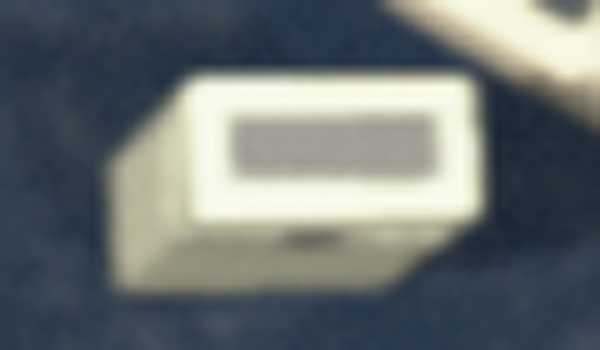

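```bash
cat >> h.py <<'E'
from scipy.spatial.transform import Rotation as Ro
def pose():
    s=bot.read_state();q=s["ee_rot"];R=Ro.from_quat([q[1],q[2],q[3],q[0]]).as_matrix();return s,np.array(s["tool_pos"]),R
def jaw(R): return np.degrees(np.arctan2(R[1,1],R[0,1]))
def need(P,jawdeg):
    s,p,R=pose();d=(jaw(R)-jawdeg+90)%180-90
    print("clock",round(s["clock"],2),"tcp",np.round(p,4),"jaw",round(jaw(R),2),"w",round(s["gripper_width"],3),"F",np.round(s["wrist_force"],1))
    print("  shift cm in tool",np.round(R.T@(np.array(P)-p)*100,2),"roll",round(d,2),"alt",round(d-180*np.sign(d),2),"j",np.round(s["joints"],2), "tilt",np.round(R[:,2],3))
E
python3 - <<'E'
from h import *
pt,ps=bot.camera_params("top"),bot.camera_params("side")
T=[(187,75),(478,77),(485,218),(190,222)];S=[(233,90),(272,297),(137,310),(104,100)]
X=[]
for a,b in zip(T,S):
    x,g=tri(pt,(a[0]/10+435,a[1]/10+195),ps,(b[0]/8+335,b[1]/8+310));X.append(x);print(np.round(x,4),round(g,4))
X=np.array(X);print(X.mean(0),[np.round(np.linalg.norm(X[i]-X[(i+1)%4]),4) for i in range(4)],[round(np.degrees(np.arctan2(*(X[(i+1)%4]-X[i])[[1,0]])),1) for i in range(4)])
s,p,R=pose();w=bot.camera_params("wrist");Rc=np.array(w["R"]);c=-Rc.T@w["t"]
print("cam in tool",R.T@(c-p),"axis in tool",R.T@Rc.T[:,2])
need([.5025,-.1405,.231],97.1)
E
```

```text
[ 0.5248 -0.4071  0.0778] 0.0026
[ 0.5233 -0.463   0.0823] 0.0026
[ 0.4955 -0.4634  0.0817] 0.0031
[ 0.496  -0.407   0.0769] 0.0041
[ 0.50988873 -0.43510421  0.07968683] [np.float64(0.056), np.float64(0.0278), np.float64(0.0566), np.float64(0.0288)] [np.float64(-91.5), np.float64(-179.1), np.float64(89.5), np.float64(-0.3)]
cam in tool [ 0.07672548 -0.00015406 -0.1433166 ] axis in tool [-3.03510987e-01  1.00102790e-04  9.52827933e-01]
clock 0.15 tcp [ 0.1707 -0.601   0.2307] jaw -74.14 w 1.002 F [0.3 0.7 0.1]
  shift cm in tool [ 44.5  -35.23   0.  ] roll 8.76 alt -171.24 j [ 1.27  0.33 -0.06  1.46  0.02  1.35 -0.09] tilt [-0.     0.001 -1.   ]
```

Two-view heights come to 79 to 80 mm for both boxes and about 20 mm for the carton rim, which agrees with the text. Now I'll move over the wide box.

Call:
drive_tool([
  [4.0, -3.2, 0, 0],
  [4.0, -3.2, 0, 0],
  [4.0, -3.2, 0, 0],
  [4.0, -3.2, 0, 0],
  [4.0, -3.2, 0, 0],
  [4.0, -3.2, 0, 0],
  [4.0, -3.2, 0, 0],
  [4.0, -3.2, 0, 0],
  [4.0, -3.2, 0, 0],
  [4.0, -3.2, 0, 0],
  [4.5, -3.2, 0, 0],
  [0, 0, 0, 8.8],
], gripper=1, squeeze=40)

```text
clock: 1.65
tool_pos: [0.5046, -0.1364, 0.2312]
ee_rot: [-0.001, 0.998, 0.064, 0.0]
wrist_force: [0.8, -1.1, -0.2]
gripper_width: 1.004
```

Call:
drive_tool([
  [0, 0, 0, 0],
  [0, 0, 0, 0],
])

```text
clock: 1.9
tool_pos: [0.5023, -0.1417, 0.2312]
ee_rot: [0.0, 0.998, 0.063, -0.0]
wrist_force: [-0.4, 0.1, -0.2]
gripper_width: 1.001
```

Run:
```python
from h import *
need([.5025,-.1405,.036],97.1)
w=bot.camera_params("wrist");im=bot.camera("wrist");cv2.imwrite("pics/w1.png",im);np.save("w1.npy",w,allow_pickle=True)
print(proj(w,[.5025,-.1405,.08]))
```

```text
clock 1.9 tcp [ 0.5023 -0.1417  0.2312] jaw -82.83 w 1.001 F [-0.4  0.1 -0.2]
  shift cm in tool [ 0.05 -0.12 19.52] roll 0.07 alt -179.93 j [ 0.66  0.14 -0.51  1.71  0.07  1.31 -1.31] tilt [-0. -0. -1.]
[317.86584149 213.12597145]
```

View pics/w1.png

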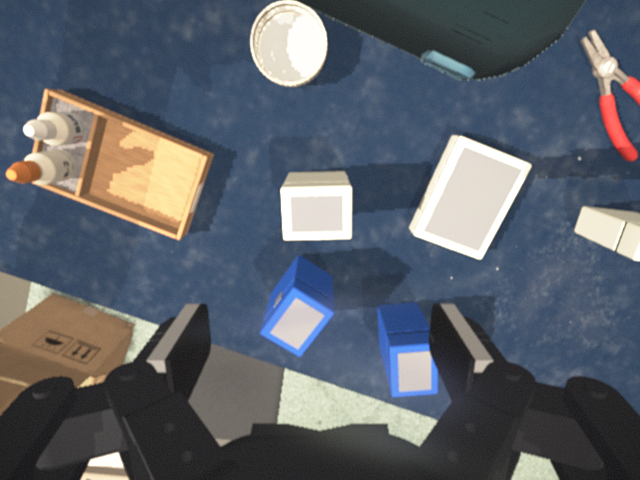

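The wide box's lid shows at (283–353, 185–240), within 1 px of where the top and side views predict it, and square to the jaws. I'll take the carton rim from this picture too, then descend.

Run:
```python
from h import *
w=np.load("w1.npy",allow_pickle=True).item();im=cv2.imread("pics/w1.png")
h=cv2.cvtColor(im[80:250,20:225],cv2.COLOR_BGR2HSV)
m=((h[...,0]>5)&(h[...,0]<22)&(h[...,1]>90)&(h[...,2]>60)).astype(np.uint8)
cn=max(cv2.findContours(m,0,1)[0],key=cv2.contourArea);print(cv2.approxPolyDP(cv2.convexHull(cn),4,True)[:,0]+[20,80])
cv2.imwrite("pics/c7.png",cv2.resize(im[80:250,20:225],None,fx=3.5,fy=3.5,interpolation=cv2.INTER_CUBIC))
for uv in[(282.5,186),(352,184.5),(353,240),(283,240)]:print(np.round(onplane(w,uv,.08),4))
```

```text
[[ 45  89]
 [ 64  91]
 [212 154]
 [188 228]
 [179 239]
 [ 38 185]]
[ 0.5208 -0.1103  0.08  ]
[ 0.5287 -0.1641  0.08  ]
[ 0.4836 -0.1718  0.08  ]
[ 0.4764 -0.115   0.08  ]
```

View pics/c7.png

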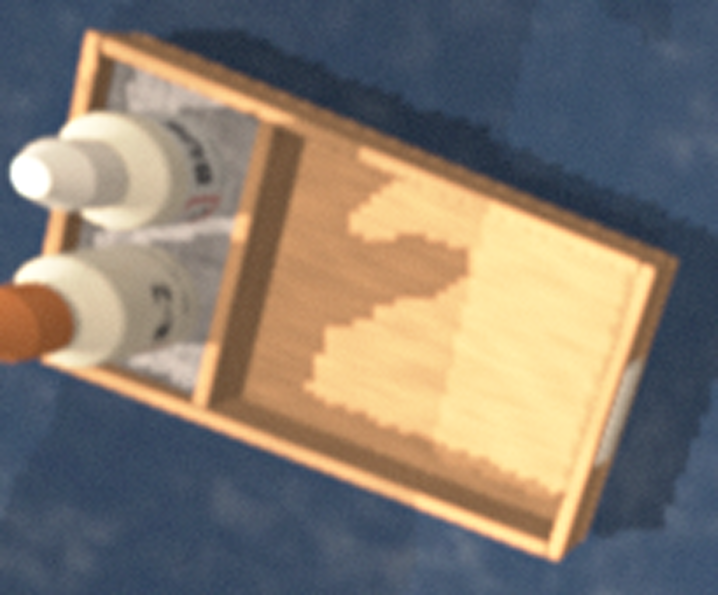

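Call:
drive_tool([
  [0, 0, 4.5, 0],
  [0, 0, 4.5, 0],
  [0, 0, 3.5, 0],
  [0, 0, 3, 0],
  [0, 0, 2.2, 0],
  [0, 0, 1.5, 0],
  [0, 0, 0.3, 0],
  [0, 0, 0, 0],
])

```text
clock: 2.95
tool_pos: [0.503, -0.1412, 0.0369]
ee_rot: [0.0, 0.998, 0.062, 0.0]
wrist_force: [0.2, -0.5, 0.4]
gripper_width: 1.001
```

Call:
drive_tool([
  [0, 0, 0, 0],
  [0, 0, 0, 0],
  [0, 0, 0, 0],
  [0, 0, 0, 0],
  [0, 0, 0, 0],
  [0, 0, 0, 0],
], gripper=-1, squeeze=40)

```text
clock: 3.7
tool_pos: [0.5034, -0.1411, 0.0371]
ee_rot: [0.0, 0.998, 0.062, 0.001]
wrist_force: [-1.0, 0.4, 6.1]
gripper_width: 0.653
```

Run:
```python
from h import *
w=np.load("w1.npy",allow_pickle=True).item()
X=[onplane(w,(x/3.5+20,y/3.5+80),.022) for x,y in[(88,32),(657,260),(556,557),(46,360),(262,128),(203,406)]]
for x in X:print(np.round(x,4))
X=np.array(X);a=lambda i,j:(round(np.degrees(np.arctan2(*(X[j]-X[i])[[1,0]])),1),round(np.linalg.norm(X[j]-X[i]),4))
print(X[:4].mean(0),a(1,0),a(2,3),a(1,2),a(0,3),a(4,5))
need([.5025,-.1405,.036],97.1)
```

```text
[0.5682 0.1067 0.022 ]
[ 0.53   -0.0355  0.022 ]
[ 0.4445 -0.0104  0.022 ]
[0.4833 0.1254 0.022 ]
[0.5505 0.0651 0.022 ]
[0.4758 0.0847 0.022 ]
[0.50649958 0.04657357 0.022     ] (np.float64(74.9), np.float64(0.1472)) (np.float64(74.1), np.float64(0.1412)) (np.float64(163.7), np.float64(0.0891)) (np.float64(167.6), np.float64(0.087)) (np.float64(165.3), np.float64(0.0772))
clock 3.7 tcp [ 0.5034 -0.1411  0.0371] jaw -82.94 w 0.653 F [-1.   0.4  6.1]
  shift cm in tool [-0.08 -0.07  0.11] roll -0.04 alt 179.96 j [ 0.61  0.35 -0.48  1.91  0.2   0.92 -1.42] tilt [ 0.001 -0.001 -1.   ]
```

The grip holds: the opening of 0.653 corresponds to about 56 mm. Carton centre is (0.507, 0.046), with its x axis at 74.6°. I'll lift, carry and turn.

Call:
drive_tool([
  [0, 0, -1, 0],
  [0, 0, -3, 0],
  [0, 0, -4, 0],
  [0, 0, -3, 0],
  [0, 0, -1, 0],
  [0.1, -2.0, 0, 0],
  [0.3, -3.8, 0, 0],
  [0.4, -4.5, 0, 0],
  [0.2, -3.0, 0, 0],
  [0.1, -1.5, 0, 0],
  [0, 0, 0, 0],
])

```text
clock: 5.08
tool_pos: [0.4949, 0.008, 0.1556]
ee_rot: [-0.0, 0.998, 0.062, -0.001]
wrist_force: [-0.5, 0.9, -0.8]
gripper_width: 0.651
```

Call:
drive_tool([
  [0, 0, 0, -6],
  [0, 0, 0, -10],
  [0, 0, 0, -10],
  [0, 0, 0, -10],
  [0, 0, 0, -10],
  [0, 0, 0, -10],
  [0, 0, 0, -7.5],
  [0, 0, 0, -4],
  [0, 0, 0, 0],
  [0, 0, 0, 0],
])

```text
clock: 6.32
tool_pos: [0.4954, 0.0064, 0.1561]
ee_rot: [-0.0, 0.797, 0.605, -0.0]
wrist_force: [-0.3, -0.1, -0.9]
gripper_width: 0.648
```

Run:
```python
from h import *
need([.4961,.0068,.157],164.6)
w=bot.camera_params("wrist");im=bot.camera("wrist");cv2.imwrite("pics/w2.png",im);np.save("w2.npy",w,allow_pickle=True)
```

```text
clock 6.33 tcp [0.4954 0.0064 0.1561] jaw -15.6 w 0.648 F [-0.3 -0.1 -0.9]
  shift cm in tool [ 0.06  0.06 -0.09] roll -0.2 alt 179.8 j [ 0.58  0.17 -0.73  1.86  0.13  1.15 -0.47] tilt [-0. -0. -1.]
```

View pics/w2.png

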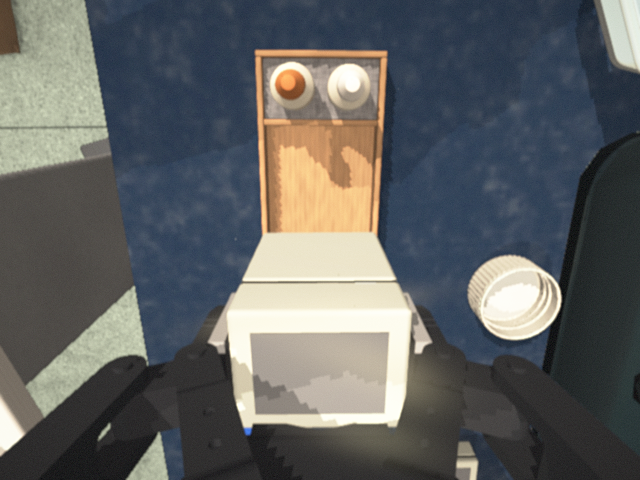

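Run:
```python
from h import *
w=np.load("w2.npy",allow_pickle=True).item()
X=np.array([onplane(w,u,.022) for u in[(255.5,51),(388,51),(264,123),(382,123)]])
ex=np.array([np.cos(np.radians(74.6)),np.sin(np.radians(74.6)),0]);ey=np.array([-ex[1],ex[0],0])
c=np.array([.507,.0463,.022])
for x in X:print(np.round(x,4),"carton",np.round([(x-c)@ex,(x-c)@ey],4))
print("ang",np.degrees(np.arctan2(*(X[0]-X[1])[[1,0]])))
zl=.156-.0371+.08
for u in[(233,309),(407,309),(245,423),(394,423),(238,285),(404,283)]:
    x=onplane(w,u,zl);print(u,np.round(x,4),"carton",np.round([(x-c)@ex,(x-c)@ey],4))
```

```text
[0.4849 0.1304 0.022 ] carton [0.0752 0.0437]
[0.5697 0.1067 0.022 ] carton [ 0.0749 -0.0444]
[0.476  0.0851 0.022 ] carton [0.0292 0.0402]
[0.5557 0.0629 0.022 ] carton [ 0.0289 -0.0426]
ang 164.4089713294776
(233, 309) [0.4756 0.0348 0.1989] carton [-0.0194  0.0272]
(407, 309) [0.5253 0.0209 0.1989] carton [-0.0196 -0.0244]
(245, 423) [ 0.4653 -0.0061  0.1989] carton [-0.0616  0.0263]
(394, 423) [ 0.5127 -0.0194  0.1989] carton [-0.0618 -0.0229]
(238, 285) [0.4796 0.0418 0.1989] carton [-0.0116  0.0252]
(404, 283) [0.5262 0.0294 0.1989] carton [-0.0112 -0.023 ]
```

Run:
```python
import cv2
im=cv2.imread("pics/w2.png");cv2.imwrite("pics/c8.png",cv2.resize(im[220:440,200:440],None,fx=2.7,fy=2.7,interpolation=cv2.INTER_CUBIC))
```

```text
(no output)
```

View pics/c8.png

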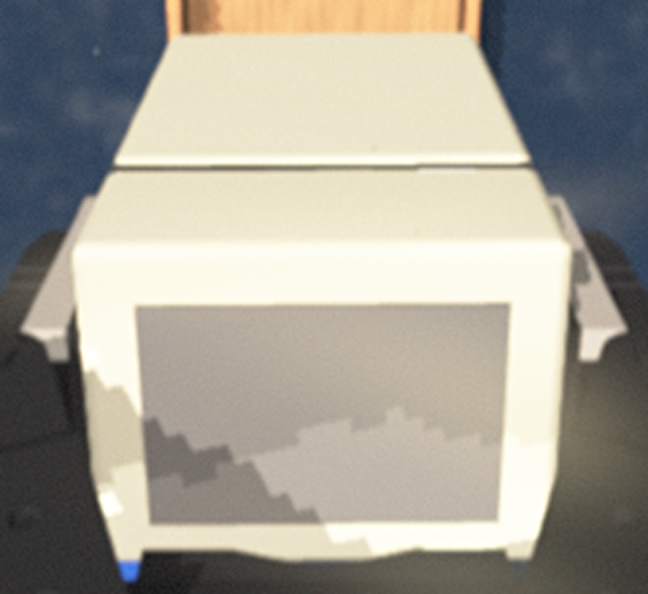

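The carton fit is confirmed to about 1 mm. The box centre is at carton (-41, +1) mm, so I'll lower it.

Call:
drive_tool([
  [0, 0, 2, 0],
  [0, 0, 3.5, 0],
  [0, 0, 3, 0],
  [0, 0, 1.5, 0],
  [0, 0, 0.8, 0],
  [0, 0, 0.3, 0],
  [0, 0, 0, 0],
])

```text
clock: 7.25
tool_pos: [0.4959, 0.0072, 0.0459]
ee_rot: [0.0, 0.796, 0.606, 0.0]
wrist_force: [-0.1, 0.2, -1.0]
gripper_width: 0.647
```

Call:
drive_tool([
  [0, 0, 0.2, 0],
  [0, 0, 0.15, 0],
  [0, 0, 0, 0],
  [0, 0, 0, 0],
])

```text
clock: 7.75
tool_pos: [0.4955, 0.0072, 0.0419]
ee_rot: [0.0, 0.796, 0.606, 0.0]
wrist_force: [-0.3, -0.6, -0.8]
gripper_width: 0.65
```

Call:
drive_tool([
  [0, 0, 0.1, 0],
  [0, 0, 0.05, 0],
  [0, 0, 0, 0],
])

```text
clock: 8.12
tool_pos: [0.4955, 0.0072, 0.0411]
ee_rot: [0.0, 0.796, 0.606, -0.0]
wrist_force: [-4.4, -0.7, 12.1]
gripper_width: 0.651
```

It touched the bottom at the expected height, so I'll release.

Call:
drive_tool([
  [0, 0, 0, 0],
  [0, 0, 0, 0],
  [0, 0, 0, 0],
  [0, 0, 0, 0],
  [0, 0, 0, 0],
], gripper=1)

```text
clock: 8.75
tool_pos: [0.4954, 0.0072, 0.0403]
ee_rot: [0.0, 0.796, 0.606, -0.0]
wrist_force: [-0.2, 0.1, 0.3]
gripper_width: 1.001
```

Call:
drive_tool([
  [0, 0, -1, 0],
  [0, 0, -3, 0],
  [0, 0, -5, 0],
  [0, 0, -5, 0],
  [0, 0, -3, 0],
  [0, 0, -1.5, 0],
  [0, 0, 0, 0],
])

```text
clock: 9.62
tool_pos: [0.4957, 0.0072, 0.2257]
ee_rot: [0.001, 0.796, 0.606, 0.0]
wrist_force: [-0.4, 0.1, -1.0]
gripper_width: 1.001
```

Run:
```python
from h import *
need([.510,-.435,.22],89.2)
im=bot.camera("wrist");cv2.imwrite("pics/w3.png",im)
```

```text
clock 9.62 tcp [0.4957 0.0072 0.2257] jaw -15.44 w 1.001 F [-0.4  0.1 -1. ]
  shift cm in tool [-42.24  13.16   0.59] roll 75.36 alt -104.64 j [ 0.6   0.11 -0.75  1.77  0.08  1.29 -0.43] tilt [ 0.001 -0.    -1.   ]
```

View pics/w3.png

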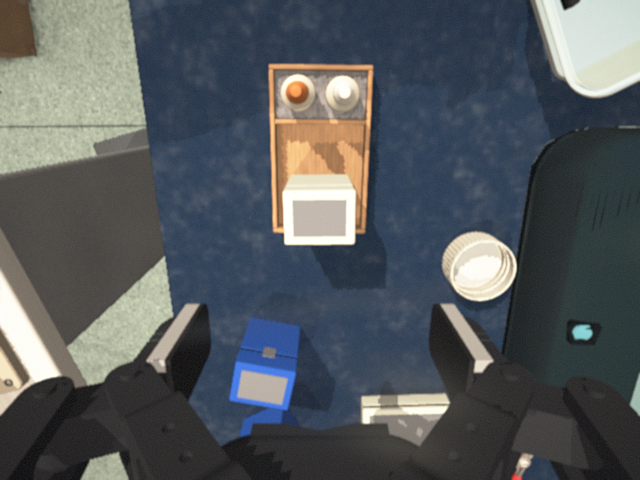

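The wide box stands in the carton's −x end. Now to the narrow box, using the −104.6° turn to keep joint 7 within range.

Call:
drive_tool([
  [-2.2, 0.7, 0, 0],
  [-4.4, 1.4, 0, 0],
  [-4.4, 1.4, 0, 0],
  [-4.4, 1.4, 0, 0],
  [-4.4, 1.4, 0, 0],
  [-4.4, 1.4, 0, 0],
  [-4.4, 1.4, 0, 0],
  [-4.4, 1.4, 0, 0],
  [-4.4, 1.4, 0, 0],
  [-3.2, 1.0, 0, 0],
  [-1.6, 0.3, 0, 0],
  [0, 0, 0, 0],
])

```text
clock: 11.18
tool_pos: [0.5098, -0.4347, 0.2239]
ee_rot: [-0.001, 0.796, 0.605, -0.0]
wrist_force: [0.2, 0.1, -0.2]
gripper_width: 1.0
```

Call:
drive_tool([
  [0, 0, 0, -7],
  [0, 0, 0, -10],
  [0, 0, 0, -10],
  [0, 0, 0, -10],
  [0, 0, 0, -10],
  [0, 0, 0, -10],
  [0, 0, 0, -10],
  [0, 0, 0, -10],
  [0, 0, 0, -10],
  [0, 0, 0, -10],
  [0, 0, 0, -7.6],
  [0, 0, 0, 0],
])

```text
clock: 12.68
tool_pos: [0.5109, -0.4328, 0.2254]
ee_rot: [0.0, 0.007, 1.0, 0.0]
wrist_force: [0.6, 0.4, 0.0]
gripper_width: 0.999
```

Call:
drive_tool([
  [0, 0, 0, 0],
  [0, 0, 0, 0],
])

```text
clock: 12.92
tool_pos: [0.5105, -0.4343, 0.2254]
ee_rot: [-0.0, 0.008, 1.0, -0.0]
wrist_force: [0.4, 0.2, -0.3]
gripper_width: 0.998
```

Run:
```python
from h import *
need([.510,-.435,.036],89.2)
w=bot.camera_params("wrist");im=bot.camera("wrist");cv2.imwrite("pics/w4.png",im);np.save("w4.npy",w,allow_pickle=True)
```

```text
clock 12.93 tcp [ 0.5105 -0.4343  0.2254] jaw 89.09 w 0.998 F [ 0.4  0.2 -0.3]
  shift cm in tool [ 0.04 -0.07 18.94] roll -0.11 alt 179.89 j [ 1.14  0.54 -0.76  1.3   0.37  1.44  1.97] tilt [-0. -0. -1.]
```

View pics/w4.png

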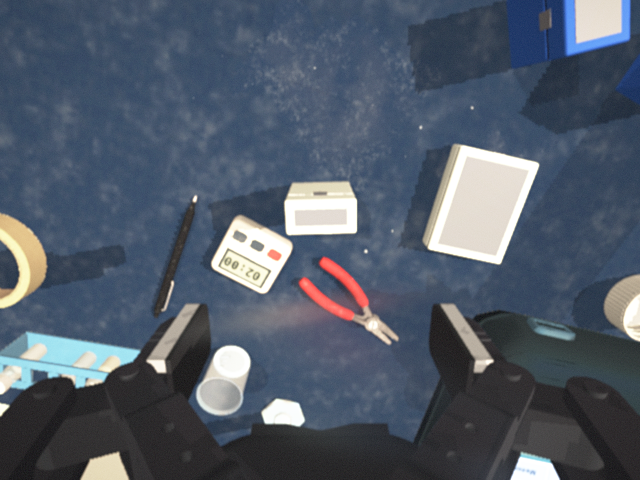

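Run:
```python
from h import *
w=np.load("w4.npy",allow_pickle=True).item();im=cv2.imread("pics/w4.png");t=cv2.imread("pics/top0.png")
X=np.array([onplane(w,u,.08) for u in[(285,198),(355.5,197),(357,234.5),(285,236)]]);print(np.round(X,4),X.mean(0))
cv2.imwrite("pics/c9.png",np.vstack([cv2.resize(im[170:300,200:370],(760,581),interpolation=cv2.INTER_CUBIC)]))
cv2.imwrite("pics/c10.png",cv2.resize(t[160:230,440:520],(640,560),interpolation=cv2.INTER_CUBIC))
```

```text
[[ 0.4941 -0.4609  0.08  ]
 [ 0.4942 -0.4063  0.08  ]
 [ 0.5247 -0.4047  0.08  ]
 [ 0.5251 -0.4623  0.08  ]] [ 0.50953531 -0.43354172  0.08      ]
```

View pics/c9.png

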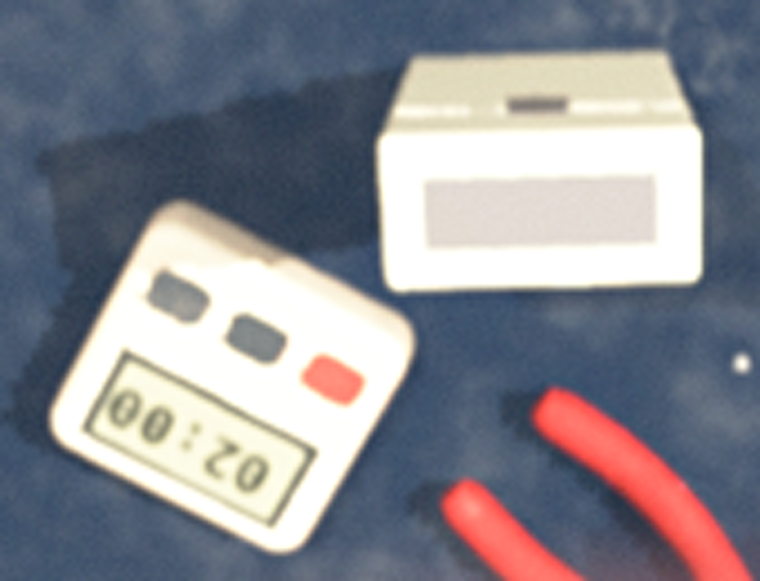

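View pics/c10.png

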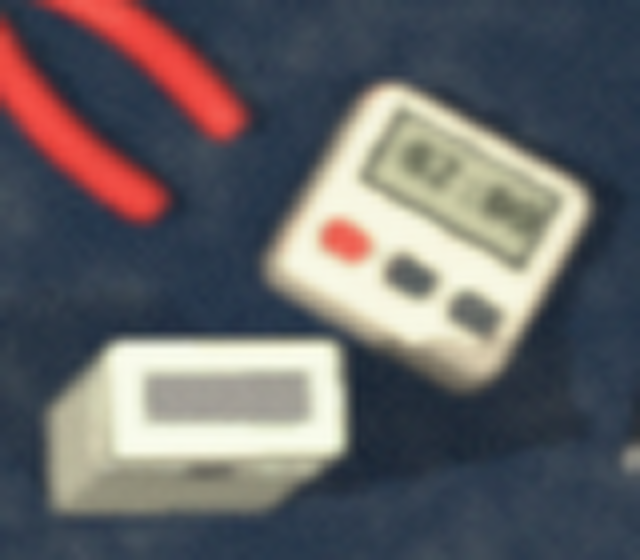

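Run:
```python
from h import *
w=np.load("w4.npy",allow_pickle=True).item();pt=bot.camera_params("top")
for a,b in[((333,380),(345,240)),((178,297),(475,312)),((258,338),(408,275))]:
    print(tri(w,(a[0]*170/760+200,a[1]*130/581+170),pt,(b[0]/8+440,b[1]/8+160)))
```

```text
(array([ 0.5607005 , -0.47838387,  0.02917528]), np.float64(0.00020525514524767505))
(array([ 0.54109839, -0.51001444,  0.03136798]), np.float64(0.0009266167404714535))
(array([ 0.5516318 , -0.49433825,  0.02795475]), np.float64(0.0007604351374973504))
```

The timer's top is about 28 mm up, and its edge is about 14 mm clear of the finger. I'll descend with TCP at about 0.038.

Call:
drive_tool([
  [0, 0, 4, 0],
  [0, 0, 4, 0],
  [0, 0, 3.5, 0],
  [0, 0, 3, 0],
  [0, 0, 2.2, 0],
  [0, 0, 1.5, 0],
  [0, 0, 0.5, 0],
  [0, 0, 0, 0],
])

```text
clock: 13.98
tool_pos: [0.5106, -0.4349, 0.0388]
ee_rot: [0.0, 0.007, 1.0, -0.0]
wrist_force: [-0.8, 0.0, 0.4]
gripper_width: 1.005
```

Call:
drive_tool([
  [0, 0, 0, 0],
  [0, 0, 0, 0],
  [0, 0, 0, 0],
  [0, 0, 0, 0],
  [0, 0, 0, 0],
  [0, 0, 0, 0],
], gripper=-1, squeeze=40)

```text
clock: 14.72
tool_pos: [0.5109, -0.435, 0.0393]
ee_rot: [0.001, 0.007, 1.0, -0.001]
wrist_force: [0.4, 1.5, 5.6]
gripper_width: 0.654
```

Run:
```python
from h import *
need([.5083,.0511,.22],164.6)
```

```text
clock 14.72 tcp [ 0.5109 -0.435   0.0393] jaw 89.16 w 0.654 F [0.4 1.5 5.6]
  shift cm in tool [  0.95  48.58 -18.12] roll -75.44 alt 104.56 j [ 1.12  0.7  -0.69  1.49  0.47  1.13  1.9 ] tilt [ 0.001 -0.001 -1.   ]
```

Call:
drive_tool([
  [0, 0, -1, 0],
  [0, 0, -3, 0],
  [0, 0, -4, 0],
  [0, 0, -4, 0],
  [0, 0, -2, 0],
  [0, 0, -1, 0],
  [0, 0, 0, 0],
])

```text
clock: 15.6
tool_pos: [0.5101, -0.4347, 0.1878]
ee_rot: [-0.0, 0.007, 1.0, 0.0]
wrist_force: [-0.0, 0.5, -1.7]
gripper_width: 0.648
```

Call:
drive_tool([
  [0, 2.5, 0, 0],
  [0.1, 4.6, 0, 0],
  [0.1, 4.6, 0, 0],
  [0.1, 4.6, 0, 0],
  [0.1, 4.6, 0, 0],
  [0.1, 4.6, 0, 0],
  [0.1, 4.6, 0, 0],
  [0.1, 4.6, 0, 0],
  [0.1, 4.6, 0, 0],
  [0.1, 4.6, 0, 0],
  [0.1, 3.0, 0, 0],
  [0, 1.6, 0, 0],
])

```text
clock: 17.1
tool_pos: [0.5066, 0.0518, 0.1873]
ee_rot: [-0.001, 0.006, 1.0, 0.0]
wrist_force: [0.1, -1.3, -1.4]
gripper_width: 0.652
```

Call:
drive_tool([
  [0, 0, 0, 7],
  [0, 0, 0, 10],
  [0, 0, 0, 10],
  [0, 0, 0, 10],
  [0, 0, 0, 10],
  [0, 0, 0, 10],
  [0, 0, 0, 10],
  [0, 0, 0, 10],
  [0, 0, 0, 10],
  [0, 0, 0, 10],
  [0, 0, 0, 7.6],
  [0, 0, 0, 0],
])

```text
clock: 18.6
tool_pos: [0.5072, 0.0495, 0.1876]
ee_rot: [-0.0, 0.796, 0.606, -0.001]
wrist_force: [0.4, -0.3, -0.7]
gripper_width: 0.653
```

Call:
drive_tool([
  [0, 0, 0, 0],
  [0, 0, 0, 0],
])

```text
clock: 18.85
tool_pos: [0.5074, 0.0502, 0.1881]
ee_rot: [-0.0, 0.795, 0.606, -0.0]
wrist_force: [0.3, 0.3, -0.2]
gripper_width: 0.649
```

Run:
```python
from h import *
need([.5083,.0511,.0433],164.6)
w=bot.camera_params("wrist");im=bot.camera("wrist");cv2.imwrite("pics/w5.png",im);np.save("w5.npy",w,allow_pickle=True)
cv2.imwrite("pics/t5.png",cv2.resize(bot.camera("top")[150:290,150:350],(800,560),interpolation=cv2.INTER_CUBIC))
```

```text
clock 18.85 tcp [0.5074 0.0502 0.1881] jaw -15.36 w 0.649 F [ 0.3  0.3 -0.2]
  shift cm in tool [ 0.11  0.07 14.48] roll 0.04 alt -179.96 j [ 0.54  0.19 -0.8   1.79  0.14  1.23 -0.56] tilt [-0. -0. -1.]
```

View pics/w5.png

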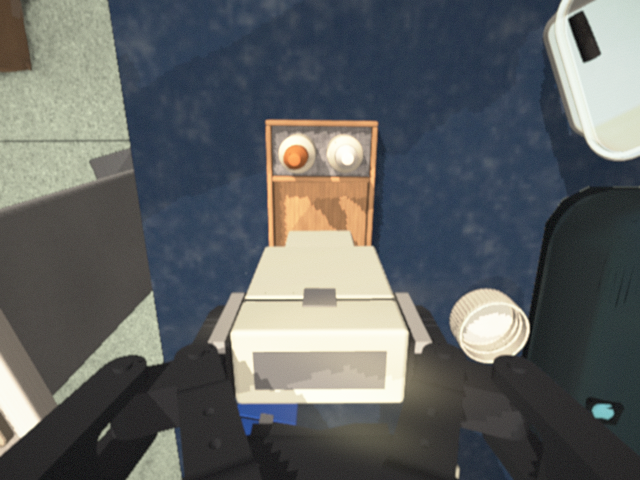

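View pics/t5.png

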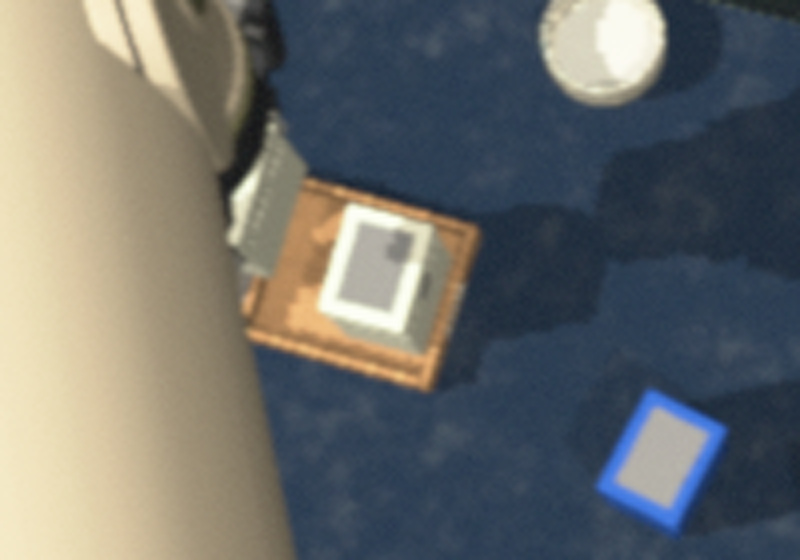

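Run:
```python
from h import *
im=cv2.imread("pics/w5.png");cv2.imwrite("pics/c11.png",cv2.resize(im[225:415,210:430],None,fx=3.4,fy=3.1,interpolation=cv2.INTER_CUBIC))
a=cv2.imread("pics/w3.png");cv2.imwrite("pics/c12.png",cv2.resize(a[160:260,260:380],None,fx=5.5,fy=5.5,interpolation=cv2.INTER_CUBIC))
```

```text
(no output)
```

View pics/c11.png

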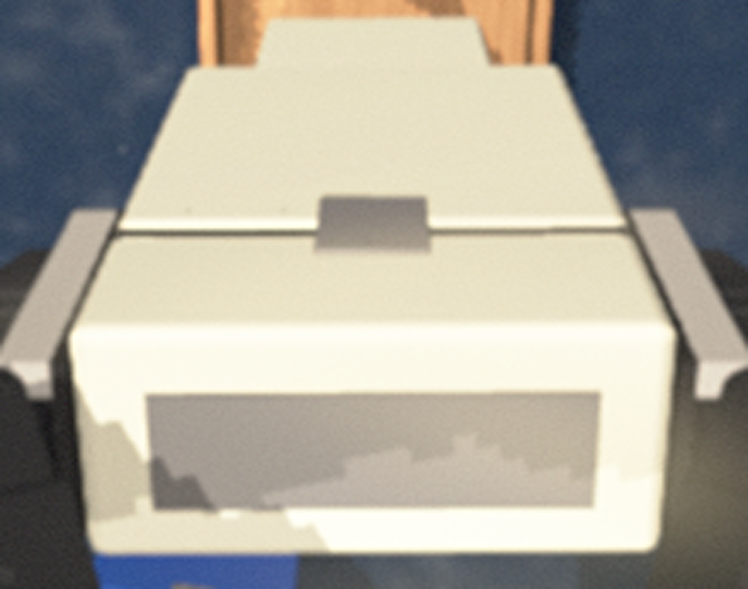

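View pics/c12.png

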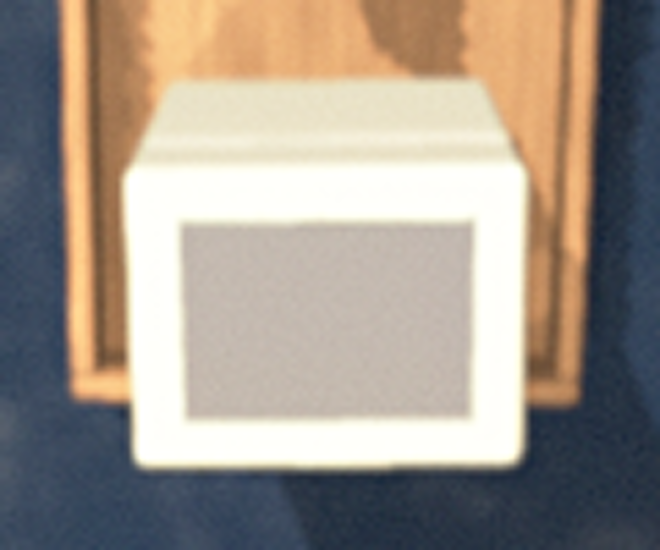

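Run:
```python
from h import *
w=np.load("w5.npy",allow_pickle=True).item()
ex=np.array([np.cos(np.radians(74.6)),np.sin(np.radians(74.6)),0]);ey=np.array([-ex[1],ex[0],0]);c=np.array([.507,.0463,0])
def sh(p,u,z):
    x=onplane(p,u,z);print(np.round(u,1),np.round([(x-c)@ex,(x-c)@ey],4))
print("held")
for a in[(75,330),(672,330),(92,550),(660,550)]: sh(w,(a[0]/3.4+210,a[1]/3.1+225),.2288)
w3=dict(w);w3["t"]=np.array(w["t"])-np.array(w["R"])@np.array([.4957-.5074,.0072-.0502,.2257-.1881])
print("wide lid")
for a in[(128,165),(525,165),(135,465),(525,465)]: sh(w3,(a[0]/5.5+260,a[1]/5.5+160),.084)
print("carton rim outer, -x end");
for a in[(72,402),(580,405),(60,0),(603,0)]: sh(w3,(a[0]/5.5+260,a[1]/5.5+160),.022)
print("w5 rim/partition")
for u in[(265.5,121),(378,121.5),(272,178.5),(371,178.5)]: sh(w,u,.022)
```

```text
held
[232.1 331.5] [0.0169 0.0287]
[407.6 331.5] [ 0.0169 -0.0255]
[237.1 402.4] [-0.0099  0.0289]
[404.1 402.4] [-0.0099 -0.0263]
wide lid
[283.3 190. ] [-0.0192  0.029 ]
[355.5 190. ] [-0.0191 -0.0259]
[284.5 244.5] [-0.0631  0.0292]
[355.5 244.5] [-0.063  -0.0272]
carton rim outer, -x end
[273.1 233.1] [-0.0732  0.0459]
[365.5 233.6] [-0.0737 -0.0427]
[270.9 160. ] [-0.0039  0.0453]
[369.6 160. ] [-0.0038 -0.0439]
w5 rim/partition
[265.5 121. ] [0.0752 0.0438]
[378.  121.5] [ 0.0749 -0.0441]
[272.  178.5] [0.0301 0.0404]
[371.  178.5] [ 0.0302 -0.0405]
```

The held box lies at carton x −10 to +17. The wide box is at −63 to −19 and the partition face at +26, so there is about 9 mm on either side. I'll lower it.

Call:
drive_tool([
  [0, 0, 2, 0],
  [0, 0, 3.5, 0],
  [0, 0, 3.5, 0],
  [0, 0, 2.5, 0],
  [0, 0, 1.5, 0],
  [0, 0, 0.7, 0],
  [0, 0, 0.4, 0],
  [0, 0, 0, 0],
])

```text
clock: 19.95
tool_pos: [0.5077, 0.0504, 0.0477]
ee_rot: [0.0, 0.796, 0.606, 0.0]
wrist_force: [0.5, -0.0, -1.3]
gripper_width: 0.646
```

Call:
drive_tool([
  [0, 0, 0.15, 0],
  [0, 0, 0.1, 0],
  [0, 0, 0.1, 0],
  [0, 0, 0, 0],
  [0, 0, 0, 0],
])

```text
clock: 20.58
tool_pos: [0.5075, 0.0504, 0.0438]
ee_rot: [0.0, 0.796, 0.606, 0.0]
wrist_force: [-0.0, 0.1, -1.2]
gripper_width: 0.652
```

Call:
drive_tool([
  [0, 0, 0.1, 0],
  [0, 0, 0, 0],
  [0, 0, 0, 0],
])

```text
clock: 20.95
tool_pos: [0.5076, 0.0504, 0.0432]
ee_rot: [0.0, 0.796, 0.606, 0.0]
wrist_force: [-2.4, -0.7, 5.2]
gripper_width: 0.649
```

Contact came at the expected height. Next I'll release, retreat straight up and check.

Call:
drive_tool([
  [0, 0, 0, 0],
  [0, 0, 0, 0],
  [0, 0, 0, 0],
  [0, 0, 0, 0],
  [0, 0, 0, 0],
], gripper=1)

```text
clock: 21.58
tool_pos: [0.5074, 0.0504, 0.0428]
ee_rot: [0.0, 0.796, 0.606, -0.0]
wrist_force: [-0.3, -0.7, -0.6]
gripper_width: 0.998
```

Call:
drive_tool([
  [0, 0, -1, 0],
  [0, 0, -3, 0],
  [0, 0, -5, 0],
  [0, 0, -5, 0],
  [0, 0, -3, 0],
  [0, 0, -1.5, 0],
  [-5, 0, 0, 0],
  [-5, 0, 0, 0],
  [-5, 0, 0, 0],
  [-3, 0, 0, 0],
  [0, 0, 0, 0],
])

```text
clock: 22.95
tool_pos: [0.4584, -0.1254, 0.2271]
ee_rot: [-0.0, 0.797, 0.604, -0.001]
wrist_force: [-0.9, 0.3, -0.2]
gripper_width: 0.998
```

Run:
```python
from h import *
w=bot.camera_params("wrist");im=bot.camera("wrist");np.save("w6.npy",w,allow_pickle=True)
s=bot.camera("side");cv2.imwrite("pics/s6.png",s)
cv2.imwrite("pics/w6.png",im)
need([.5,0,.2],164.6)
```

```text
clock 23.05 tcp [ 0.4593 -0.1226  0.2274] jaw -15.44 w 1.001 F [0.8 0.8 0. ]
  shift cm in tool [12.9   0.66  2.75] roll -0.04 alt 179.96 j [ 0.81  0.04 -0.66  1.82  0.03  1.29 -0.12] tilt [-0.001  0.001 -1.   ]
```

View pics/w6.png

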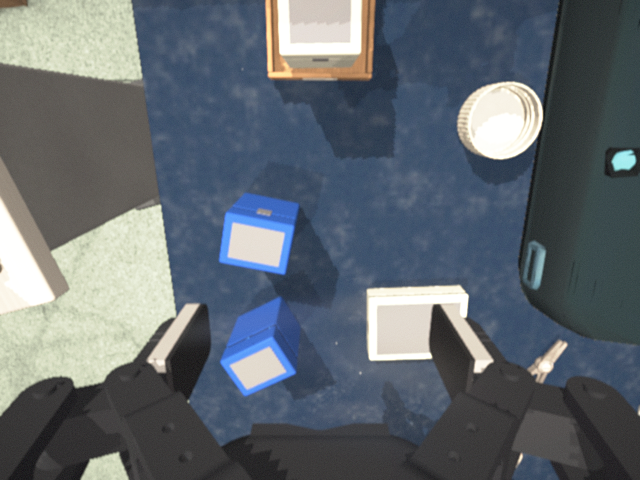

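View pics/s6.png

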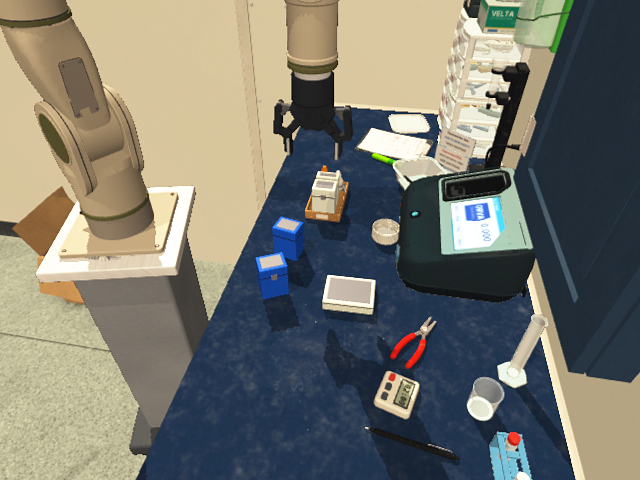

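Run:
```python
from h import *
s=cv2.imread("pics/s6.png");t=bot.camera("top");cv2.imwrite("pics/t6.png",t)
a=cv2.resize(s[150:250,280:380],(400,400),interpolation=cv2.INTER_CUBIC);b=cv2.resize(t[160:260,180:280],(400,400),interpolation=cv2.INTER_CUBIC)
cv2.imwrite("pics/c13.png",np.hstack([a,b]))
```

```text
(no output)
```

View pics/c13.png

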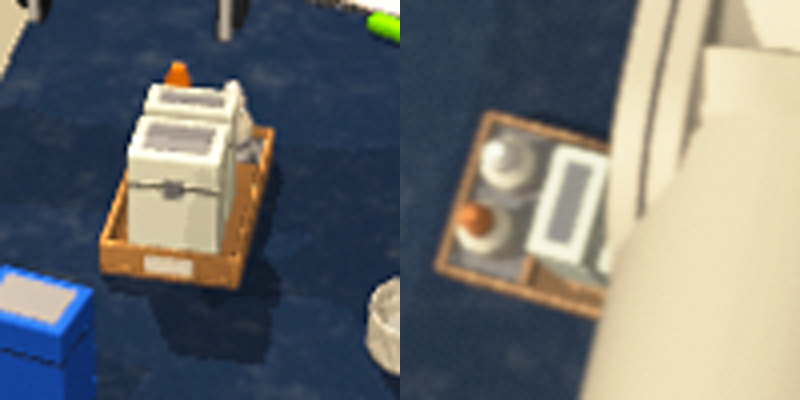

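Both boxes stand upright side by side inside the carton, the bottles and the flat box are where they were, and the gripper is clear. Handing in.

```bash
python3 -c "
from station import bot
print(bot.finish_job())"
```

```text
the job is handed in; nothing more can be done
None
```

I packed both white storage boxes upright on the carton's bottom, the wide one at the −x end and the narrow one next to the bottles. I handed the job in at about 23 s on the robot's clock, and it reports no verdict.

- **Placing:** each box met the floor at the expected height. The highest force I read was about 12 N.
- **Fit:** the wide box measured carton x −63 to −19 mm once standing there. The narrow box measured −10 to +17 mm just before it was lowered. That leaves about 7 to 9 mm on every side along x.
- **Last pictures:** the side view shows both boxes upright inside the walls. The bottles, the flat box and the blue boxes are unmoved, and the open gripper is clear. In the last top view the arm hid most of the wide box, so the side and wrist views carried that check. I did not measure the narrow box again after releasing it.
- **Disagreements:** the carton rim measured about 20 mm high against the 22 mm given. The top and side view rays missed each other by up to 7 mm there, but the wrist camera agreed on the carton's position to about 1 to 2 mm.

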